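# Prop up the folding last stand

### The job

Pick the one rubber pad that fits the round socket of the folding last stand (the large one will not go in, the small one would rattle about) and seat it fully down in the socket. Then flip the stand's kickstand down past its centre so that it snaps to its stop, and push the leaning post upright until the kickstand's foot bears on the pad; the post tips back by itself, so finish while still holding it upright with the gripper's fingers, letting nothing go. Leave the other two pads and the rest of the bench where they are.

Things in the scene. Friction and masses are not known exactly. Their poses are not given: they have to be found in the camera images.
- stand: Fixed grey base of the folding last stand. Origin: bench level, under the middle of the post's hinge; z up. Plate 130 (x) x 100 (y) mm, 12 mm thick, with an arm to +y ending in a 75 mm square block, 12 mm high, that holds the socket. The hinge runs along the stand's x, 30 mm above the bench, between 46 mm high cheeks. The post leans to the stand's -y; the kickstand is on its +y side.
- socket (a point): Centre of the floor of the round socket in the stand's block, 4 mm above the bench, at (17, 115) mm in the stand's x, y; same axes as the stand. Bore 39 mm, 8 mm deep, mouth chamfered by 2 mm, block's top 12 mm above the bench.
- post: Steel post, 28 (x) x 22 (y) mm, with a hub on top. Origin on the hinge axis; x along the hinge, z up the post. Hub 34 mm wide, 145 to 189 mm above the hinge. Starts on a stop, leaning 0.25 rad to the stand's -y; a spring always tips it that way (about 4 to 6 N at the hub). Upright, with the kickstand down, its foot stands on the seated pad and stops it there; else it goes 0.35 rad past upright.
- hub (a point): Centre of the hub on the post, 167 mm up the post from the hinge; axes of the post. The hub is a 34 mm wide upright cylinder, 44 mm tall, with this point in its middle.
- kickstand (a joint): Angle of the kickstand on the post, rad: 0 stowed (leg points to the stand's -x and 15 degrees up), grows as it swings down, 2.0 at its stop (10 degrees past straight down). An over-centre spring holds it at either end: about 2 N pressed down on the foot moves it; past 0.85 it snaps down by itself. It turns about the post's y axis through point pivot. Stowed, it can be pressed down from above.
- pivot (a point): Point on the kickstand's axis, on the post's +y side: (0, 25, 103.5) mm in the post's frame; axes of the post. The axis is the post's y.
- foot (a point): Centre of the ball foot (22 mm wide) at the end of the kickstand's straight leg, a 14 mm round rod. It is 100 mm from the kickstand's axis and, along that axis, 90 mm to +y of point pivot (the leg splays outward). With the post upright and the kickstand down it is over the socket, 35 mm above the bench. Its axes turn with the leg.
- pad_mid: The pad that fits: round black rubber pad, 36 mm in diameter, 20 mm tall, edges chamfered by 2 mm, 35 g or so, standing on the bench. Origin: centre of its underside, z up. Seated, its top stands 12 mm above the block.
- pad_small: Look-alike pad, 28 mm in diameter, 20 mm tall; origin at the centre of its underside. Leave it.
- pad_large: Look-alike pad, 45 mm in diameter, 20 mm tall; origin at the centre of its underside. Leave it.
- hammer: Hammer lying on the bench, 260 mm long; bystander.
- tin: Flat steel polish tin, 72 mm in diameter, 35 mm tall; bystander.
- spool: Black thread spool, 36 mm in diameter, 52 mm tall; bystander.
- jar: White jar, 64 mm in diameter, 90 mm tall; bystander.
- brush: Brush lying on the bench, 180 mm long; bystander.
- cup: White cup, 66 mm in diameter, 70 mm tall; bystander.
- screwdriver: Screwdriver lying on the bench, 180 mm long; bystander.
There are look-alikes about, which are no part of the job. Leave any blue or purple look-alike of the pad_mid alone.

How it is judged (in metres and radians):
On the way, in this order (a step that is already met when the one before it is completed fails the run):
1. the 36 mm pad sits fully down in the socket, let go (horizontal distance between pad_mid and socket below 0.004 m and z of pad_mid in the frame of socket below 0.003 m and angle between pad_mid's own z axis and vertical below 0.08 rad and contact force between the fingers and pad_mid below 0.1 N), for 0.2 s.
2. the kickstand is down at its stop while the post still leans (value of joint kickstand above 1.9 rad and angle between post's own z axis and vertical above 0.12 rad), for 0.2 s.
3. the post is upright, held by the fingers, with the foot bearing on the pad (angle between post's own z axis and vertical below 0.07 rad and contact force between the fingers and post above 0.8 N and contact force between pad_mid and post above 0.5 N), for 0.3 s.
At the end, for the whole second after the job is handed in: The 36 mm pad is in the socket (4 mm sideways, 3 mm up, level), the kickstand is down (over 1.9 rad), the post is still and within 0.07 rad of upright, the fingers press on it with over 0.8 N and the foot bears on the pad with over 0.5 N, through the last second (all of step 3 and horizontal distance between pad_mid and socket below 0.004 m and z of pad_mid in the frame of socket below 0.003 m and angle between pad_mid's own z axis and vertical below 0.08 rad and value of joint kickstand above 1.9 rad and angular speed of post below 0.1 rad/s); the arm keeps its last pose, push and grip.
It fails at once if another pad is shifted by more than 40 mm (distance of any of pad_small, pad_large from where it was at the start of the episode above 0.04 m).
It fails at once if something else on the bench is shifted by more than 40 mm (distance of any of hammer, tin, spool, jar, brush, cup, screwdriver from where it was at the start of the episode above 0.04 m).
It also fails if it takes over 59 s, if anything falls off the work surface, if the arm or the gripper's body presses on something with over 40 N, if the wrist force passes 120 N, or if a joint passes its speed limit or range.

### The arm

A 6-joint arm with a two-finger parallel gripper is mounted at the origin on the work surface. World frame = base frame: x ahead of the robot, y to its left, z up, the work surface at z = 0. Lengths are in m, angles in degrees, forces in N, time in s.
With the tool pointing down it reaches from about 0.425 to 1.125 m from the base axis. Payload 14.9 kg.
Tool frame: the origin (TCP) lies at the very end of the fingers, on their centre line; the grasp point (between the pads) lies 19 mm behind it (pinch_z is the distance from the TCP to the grasp point, in m); z points along the fingers, y is the line along which they close (so a half turn about z gives the same grasp; the last joint's range is limited). The gripper opens to 91 mm and grips with 3 to 60 N. Pads are 32 mm wide; open, the fingers measure 118 mm over their backs; the gripper's body (76 mm by 178 mm) begins 60 mm behind the grasp point.
Start: joints at [66.503, 21.709, 99.362, -0, 58.929, -1.908], TCP at [0.258, 0.651, 0.214] pointing down, gripper open.
Joint ranges: [-158.91, 158.91], [-42.39, 125.64], [0.06, 152.35], [-60.88, 240.88], [17.5, 164.5], [-176.32, 176.32]. Speed limits (degrees/s): [108.29, 108.29, 136.94, 180, 180, 180].

### API

Orientations are given as [roll, pitch, yaw] about the fixed x, y, z axes, in that order (R = Rz(yaw) Ry(pitch) Rx(roll)).
In Python, from cell import get_obs, camera, sign_off, pinch_z gives the robot as it stands.
- The arm moves only by the tool servo_tool, never from a script. Its argument "plan" is a list of rows, each an object with "xyz": the shift along the tool's x, y, z normalised to -1 to 1, where 1 is 150 mm, a list of three; "delta_rot": the turn, a rotation vector about the tool's x, y, z normalised to -1 to 1, where 1 is 360 degrees, a list of three. A call has 1 to 8 rows; each row shifts and turns the commanded pose from where the row before left it, along the tool's axes as they then stand; what a row does not reach is not made up. A row lasts 1/12 s, in which the tool goes at most 41.7 mm and 7.16 degrees, less where a joint would pass 70% of its speed; a pose out of reach is approached as far as the arm can. A call with a number of a shift or a turn outside -1 to 1 is refused whole. A call with a gripper value outside its range is refused whole. "claw" is the opening, from 0 (shut) to 1 (fully open), set as the call begins (left out, the last holds). The fingers move at their own pace and stop on an object; the grip force is fixed at half the most. Time passes only in rows, so rows that do not move let the fingers close. It gives the time, the measured TCP pose, the force, the opening and the grip force at its end, in the units of the state.
- get_obs(): the state, without advancing time (a new reading comes with each control period).
- camera(name): name is "side" or "top" or "wrist"; returns a dict with "img" (480x640x3 uint8, blue, green, red), "fx", "fy", "cx", "cy" (pixels), "rvec" (rotation vector, rad) and "tvec" (3), from world to camera coordinates, as OpenCV has them; the wrist camera has in their place "hand_eye" (4x4, takes a point from camera to tool coordinates, whose origin is the TCP and whose axes are the flange's). Camera axes: x right, y down, z forward; pixel columns grow to the right and rows downward; lengths in m; the calibration is good to about 2 mm. The wrist camera is an equidistant fisheye: a pixel r from the principal point sees the ray r / f radians off the axis. A picture is of the moment at which its call begins: read the wrist's pose just before it. There is no depth.
- sign_off(): hands the job in; it is judged then, once.
The state is a dict: "time": time; "qpos": joint angles; "joint_velocities": joint speeds; "tau": joint torques, N m; "position": TCP position; "orientation": TCP orientation; "wrist_force": force on the tool from outside, world axes, zero at the start; "torque": the same for the moment, N m; "gripper_width": finger opening in m; "finger_force": force on a finger pad.
Only numpy, scipy, OpenCV 4.12 (cv2) and the standard library are available. Lean on these libraries where they do the work, as an engineer would, in place of code of your own. Each camera call takes 0.05 s, during which the arm holds its last target. There are 200 camera calls.

## Working session

There is one attempt and no reset: what is moved stays moved. The work goes in short steps, Python scripts to look and compute and a tool call to move; the robot and the scene stay as the last step left them, time stands still between calls to the robot, and variables do not carry over. Pictures are saved under pics/ and viewed, at most 10 in all, crops included, and the job is handed in when it is done.

Besides the shell and the picture viewer there is one more tool, called after "Call:" as name([rows], argument=value, ...), one row to a line, values as JSON. servo_tool: Moves the arm, as the interface text tells. Its arguments: {"type":"object","properties":{"plan":{"type":"array","items":{"type":"object","properties":{"xyz":{"type":"array","items":{"type":"number"}},"delta_rot":{"type":"array","items":{"type":"number"}}}}},"claw":{"type":"number"}},"required":["plan"]}

```bash
mkdir -p pics; ls
cat > h.py <<'E'
import numpy as np, cv2
from cell import get_obs, camera, sign_off, pinch_z
from scipy.spatial.transform import Rotation as R
def ray(c,u,v):
    Rm=cv2.Rodrigues(np.array(c['rvec'],float))[0]; t=np.array(c['tvec'],float).ravel()
    d=Rm.T@np.array([(u-c['cx'])/c['fx'],(v-c['cy'])/c['fy'],1]); return -Rm.T@t,d
def onz(c,u,v,z):
    o,d=ray(c,u,v); return o+d*(z-o[2])/d[2]
def proj(c,p):
    q=cv2.Rodrigues(np.array(c['rvec'],float))[0]@np.array(p)+np.array(c['tvec']).ravel()
    return np.array([c['fx']*q[0]/q[2]+c['cx'],c['fy']*q[1]/q[2]+c['cy']])
def wpose(o): return R.from_euler('xyz',o['orientation'],degrees=True).as_matrix(),np.array(o['position'])
def wray(c,o,u,v):
    x,y=(u-c['cx'])/c['fx'],(v-c['cy'])/c['fy']; r=np.hypot(x,y); s=np.sin(r)/r if r>1e-9 else 1
    H=np.array(c['hand_eye']); Rm,t=wpose(o)
    return t+Rm@H[:3,3], Rm@H[:3,:3]@np.array([x*s,y*s,np.cos(r)])
def wonz(c,o,u,v,z):
    p,d=wray(c,o,u,v); return p+d*(z-p[2])/d[2]
def wproj(c,o,P):
    H=np.array(c['hand_eye']); Rm,t=wpose(o)
    q=H[:3,:3].T@(Rm.T@(np.array(P)-t)-H[:3,3]); r=np.arctan2(np.hypot(q[0],q[1]),q[2]); n=np.hypot(q[0],q[1])
    return np.array([c['fx']*r*q[0]/n+c['cx'],c['fy']*r*q[1]/n+c['cy']])
E
python3 - <<'E'
from h import *
import pickle
o=get_obs(); print(o)
for n in ('top','side','wrist'):
    c=camera(n); cv2.imwrite(f'pics/{n}0.png',c['img']); pickle.dump((c,o),open(f'{n}0.pkl','wb'))
    print(n,{k:v for k,v in c.items() if k!='img'})
    if n!='wrist': print(ray(c,320,240))
E
```

```text
pics
{'time': 0.0, 'qpos': array([ 6.65017453e+01,  2.17375714e+01,  9.93971697e+01,  1.17677591e-03,
        5.89277337e+01, -1.90991638e+00]), 'joint_velocities': array([ 0.02274632,  0.05807067, -0.06264909,  0.00443825,  0.00518086,
        0.05887555]), 'tau': array([ 3.85483683e-03, -7.63741708e+01, -4.34366655e+01,  6.52649417e-02,
        4.25149652e-02, -8.41615110e-05]), 'position': array([0.25741509, 0.65051218, 0.21328628]), 'orientation': array([-1.79937593e+02, -3.08887569e-03,  1.58411052e+02]), 'wrist_force': array([-0.61480103, -0.73565236,  0.20683034]), 'torque': array([-0.03561314,  0.02772284, -0.00482105]), 'finger_force': 0.0, 'gripper_width': 0.09129745627483754}
top {'fx': 541.032398738232, 'fy': 541.032398738232, 'cx': 317.20409568048615, 'cy': 239.32576621729774, 'rvec': array([ 2.18498742, -2.1408534 ,  0.16467789]), 'tvec': array([0.02789735, 0.57566581, 1.47202145])}
(array([0.3770185 , 0.06879999, 1.53366885]), array([ 0.13000389, -0.02451232, -0.99122469]))
side {'fx': 444.9298357874791, 'fy': 444.9298357874791, 'cx': 321.43317356298195, 'cy': 241.12725962684704, 'rvec': array([ 0.13512116, -2.89875915,  1.09979607]), 'tvec': array([0.53299394, 0.07240324, 1.23874999])}
(array([0.45300303, 0.81438555, 0.97744092]), array([ 0.06996629, -0.66173848, -0.74647418]))
wrist {'fx': 371.64829954431775, 'fy': 371.64829954431775, 'cx': 320.63551090425693, 'cy': 237.86344148374093, 'hand_eye': array([[ 6.31145794e-05, -9.64301561e-01, -2.64806526e-01,
         7.41771898e-02],
       [ 9.99999698e-01, -1.44245903e-04,  7.63618300e-04,
        -9.61544663e-04],
       [-7.74555575e-04, -2.64806494e-01,  9.64301260e-01,
        -1.70906670e-01],
       [ 0.00000000e+00,  0.00000000e+00,  0.00000000e+00,
         1.00000000e+00]])}
```

View pics/top0.png

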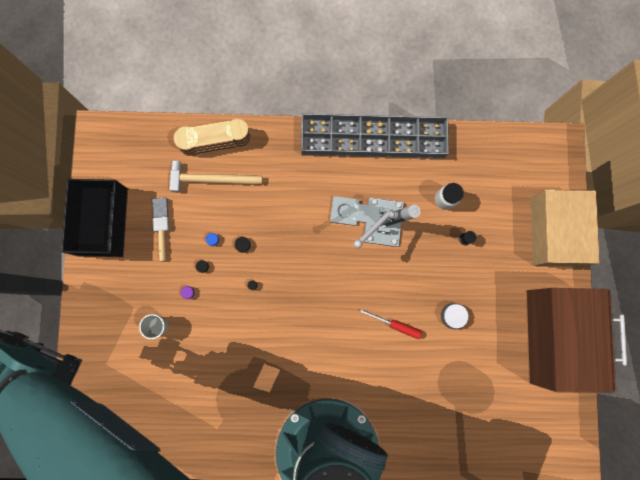

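View pics/side0.png

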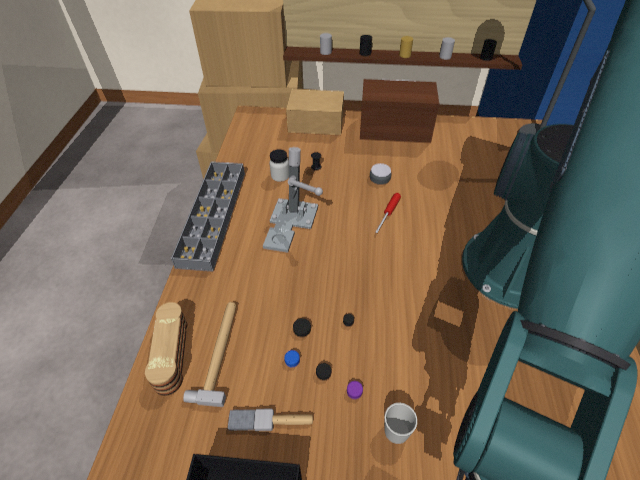

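The top view shows three black pads at (243,244), (202,266) and (252,285). There is a blue look-alike at (212,240) and a purple one at (187,293). The stand has its socket at about (346,210), the hub at (410,212) and the kickstand foot at (360,244). Next I measure the pad diameters and the stand.

Run:
```python
from h import *
import pickle
c,_=pickle.load(open('top0.pkl','rb')); s,_=pickle.load(open('side0.pkl','rb'))
def blobs(c,box,thr,names):
    im=c['img']; x0,y0,x1,y1=box
    up=cv2.resize(im[y0:y1,x0:x1],None,fx=4,fy=4,interpolation=cv2.INTER_CUBIC)
    m=(up.max(2)<thr).astype(np.uint8)
    n,l,st,ce=cv2.connectedComponentsWithStats(m)
    for i in range(1,n):
        if st[i,4]>150:
            u,v=(ce[i]+.5)/4-.5+np.array([x0,y0])
            w,h=st[i,2]/4,st[i,3]/4
            P=onz(c,u,v,.013); o,_=ray(c,u,v); mm=np.linalg.norm(P-o)/c['fx']*1000
            print(names,np.round([u,v,w*mm,h*mm,np.sqrt(st[i,4]/16*4/np.pi)*mm],1),P.round(4))
blobs(c,(170,225,275,305),60,'top'); blobs(s,(280,310,370,405),60,'side')
A=cv2.resize(c['img'][180:260,320:430],None,fx=7,fy=7,interpolation=cv2.INTER_CUBIC)
cv2.imwrite('pics/standtop.png',A)
a=cv2.resize(c['img'][225:305,170:270],None,fx=4,fy=4,interpolation=cv2.INTER_CUBIC)
b=cv2.resize(s['img'][140:260,250:335],None,fx=4.7,fy=4.7,interpolation=cv2.INTER_CUBIC)
h=max(a.shape[0],b.shape[0]); pad=lambda q:cv2.copyMakeBorder(q,0,h-q.shape[0],0,0,cv2.BORDER_CONSTANT)
cv2.imwrite('pics/crop1.png',np.hstack([pad(a),pad(b)])); print(a.shape,b.shape)
```

```text
top [242.4 244.2  42.   41.3  41.8] [0.5596 0.2501 0.013 ]
top [202.2 266.1  35.9  31.6  33.4] [0.4954 0.3603 0.013 ]
top [252.3 284.8  24.7  22.6  23.9] [0.4458 0.2183 0.013 ]
side [348.1 319.5  27.4  30.6  29.2] [0.4473 0.2185 0.013 ]
side [301.6 327.   44.8  45.4  45.6] [0.5608 0.2506 0.013 ]
side [323.2 370.9  36.   40.2  38.4] [0.4969 0.3606 0.013 ]
(320, 400, 3) (564, 400, 3)
```

View pics/standtop.png

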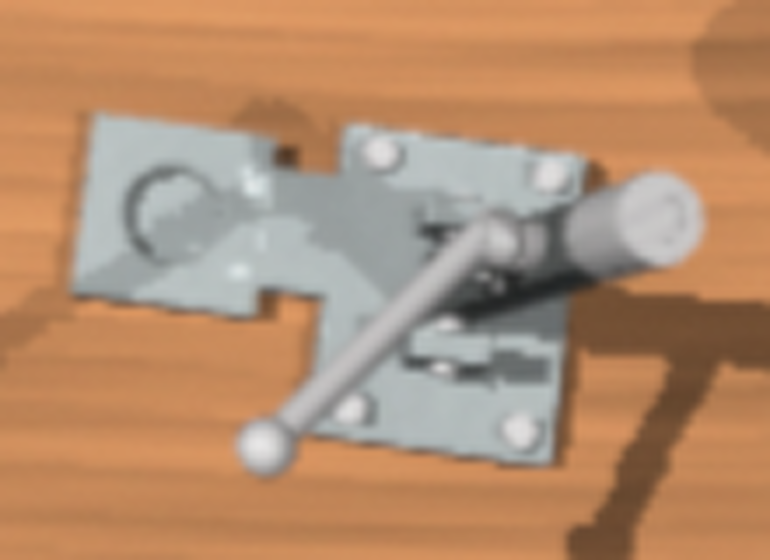

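View pics/crop1.png

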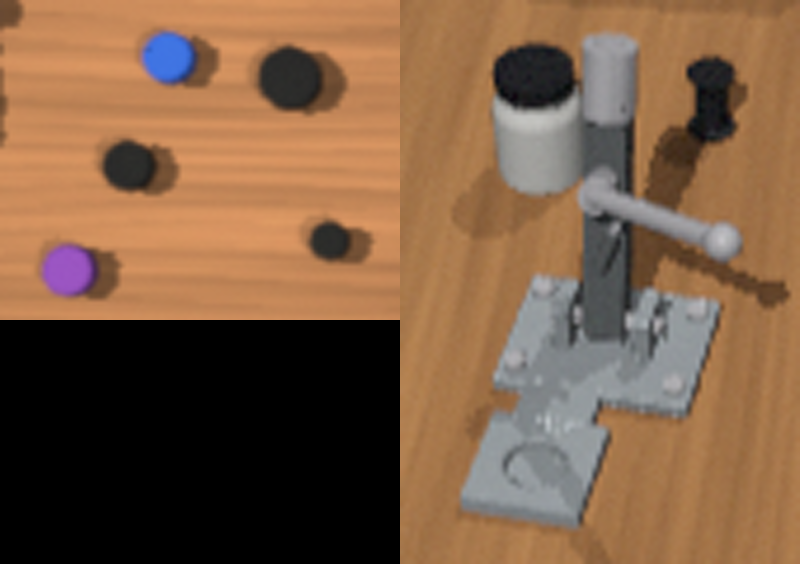

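The crop confirms which pad to take. The black candidates are (242,244), about 43 mm, (202,266), about 36 mm, and (252,285), about 27 mm. Blue and purple are decoys. So pad_mid is (202,266), at about (0.496, 0.360). The stand crop gives the block and plate corners, which I turn into a pose.

Run:
```python
from h import *
import pickle
c,_=pickle.load(open('top0.pkl','rb')); s,_=pickle.load(open('side0.pkl','rb'))
# stand corners at z=12mm, (crop px)->(stand xy). +x=image up, +y=image left
C=[((93,113),(54.5,152.5)),((73,293),(-20.5,152.5)),((258,317),(-20.5,77.5)),((275,135),(54.5,77.5)),
   ((345,125),(65,50)),((588,160),(65,-50)),((556,465),(-65,-50)),((313,435),(-65,50))]
W=[];S=[]
for (u,v),p in C:
    W.append(onz(c,(u+.5)/7-.5+320,(v+.5)/7-.5+180,.012)[:2]); S.append(np.array(p)/1000)
W=np.array(W);S=np.array(S);Wc=W-W.mean(0);Sc=S-S.mean(0)
a=np.arctan2((Sc[:,0]*Wc[:,1]-Sc[:,1]*Wc[:,0]).sum(),(Sc*Wc).sum()); Rm=np.array([[np.cos(a),-np.sin(a)],[np.sin(a),np.cos(a)]])
t=W.mean(0)-Rm@S.mean(0); print('yaw',np.degrees(a),'t',t,'res mm',((W-S@Rm.T-t)*1000).round(1).tolist())
for u,v in [(167,213)]: print('socket ring',onz(c,u/7+320,v/7+180,.012))
L=.25
def st(x,y,z): return np.r_[Rm@np.array([x,y])/1000+t,z/1000]
def post(x,y,z): return st(x,y*np.cos(L)-z*np.sin(L),30+z*np.cos(L)+y*np.sin(L))
for n,P in dict(socket=st(17,115,4),hub=post(0,0,167),foot=post(-96.6,115,129.4),hubtop=post(0,0,189)).items():
    print(n,P.round(4),'top',proj(c,P).round(1),'side',proj(s,P).round(1))
print('side socket mouth px in crop', (proj(s,st(17,115,12))-[250,140])*4.7, 'hubtop', (proj(s,post(0,0,189))-[250,140])*4.7,'foot',(proj(s,post(-96.6,115,129.4))-[250,140])*4.7)
print('top crop: hubtop',(proj(c,post(0,0,189))-[320,180])*7,'foot',(proj(c,post(-96.6,115,129.4))-[320,180])*7)
```

```text
yaw -6.297532373308248 t [ 0.63388373 -0.15027061] res mm [[0.8, 1.3], [0.4, 0.1], [0.4, -1.0], [1.6, 1.0], [-1.0, 0.7], [-2.3, 0.1], [0.5, -0.9], [-0.3, -1.3]]
socket ring [ 0.66338703 -0.03552997  0.012     ]
socket [ 0.6634 -0.0378  0.004 ] top [344.5 211. ] side [279.2 240. ]
hub [ 0.6294 -0.1913  0.1918] top [410.3 212. ] side [294.6 156.6]
foot [ 0.5466 -0.0607  0.1838] top [358.1 243.8] side [319.1 191.3]
hubtop [ 0.6288 -0.1967  0.2131] top [414.1 210.8] side [294.7 149.3]
side socket mouth px in crop [136.31162325 461.30397685] hubtop [209.88034691  43.70586384] foot [324.64272357 241.1695329 ]
top crop: hubtop [658.47601064 215.26647434] foot [266.74163515 446.39223208]
```

Call:
servo_tool([
  {"xyz": [-0.22, -0.122, 0]},
  {"xyz": [-0.22, -0.122, 0]},
  {"xyz": [-0.22, -0.122, 0]},
  {"xyz": [-0.22, -0.122, 0]},
  {"xyz": [-0.22, -0.122, 0]},
  {"xyz": [-0.22, -0.122, 0]},
  {"xyz": [-0.22, -0.122, 0.1]},
  {"xyz": [-0.22, -0.122, 0.1]},
])

```text
$.plan[0]: bad value
```

Call:
servo_tool([
  {"xyz": [-0.22, -0.122, 0.1]},
  {"xyz": [-0.22, -0.122, 0.1]},
  {"xyz": [0, 0, 0]},
  {"xyz": [0, 0, 0]},
])

```text
$.plan[0]: bad value
```

```bash
cat >> h.py <<'E'
def to(o,P,n=1):
    "remaining tool shift in normalised units (150 mm)"
    Rm,t=wpose(o); return (Rm.T@(np.array(P)-t)/.15).round(4)
def blackpad(o,c,guess,zt):
    # centre of black disc nearest the guess
    im=c['img']; m=(im.max(2)<60).astype(np.uint8); n,l,st,ce=cv2.connectedComponentsWithStats(m)
    g=wproj(c,o,guess); out=[]
    for i in range(1,n):
        if st[i,4]>200: out.append((np.linalg.norm(ce[i]-g),i))
    out.sort(); res=[]
    for d,i in out[:3]: res.append((ce[i].round(1),st[i,2:].tolist(),wonz(c,o,*ce[i],zt).round(4)))
    return g,res
E
python3 - <<'E'
from h import *
o=get_obs(); c=camera('wrist'); print(o['time'],o['position'],o['orientation'])
cv2.imwrite('pics/w1.png',c['img']); g,r=blackpad(o,c,[.496,.3605,.013],.013); print(g); [print(x) for x in r]
E
```

```text
0.15 [0.25744845 0.65062134 0.21343603] [-1.79951100e+02 -1.87892569e-03  1.58412395e+02]
[195.72227687 437.81334032]
(array([267.7, 382.9]), [640, 212, 49034], array([0.4324, 0.5098, 0.013 ]))
(array([511.8, 454.8]), [148, 58, 5201], array([0.7432, 0.7961, 0.013 ]))
(array([531.8, 200.2]), [140, 151, 8075], array([0.3298, 0.8784, 0.013 ]))
```

View pics/w1.png

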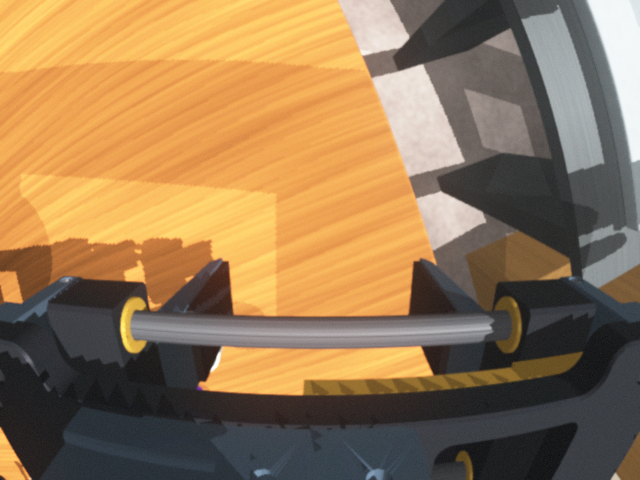

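Both moves were refused because every row needs `delta_rot`, so the arm hasn't moved. The wrist picture shows only the bare bench edge and the gripper, with the fingers at about (220,290) and (425,290).

Call:
servo_tool([
  {"xyz": [-0.22, -0.122, 0], "delta_rot": [0, 0, 0]},
  {"xyz": [-0.22, -0.122, 0], "delta_rot": [0, 0, 0]},
  {"xyz": [-0.22, -0.122, 0], "delta_rot": [0, 0, 0]},
  {"xyz": [-0.22, -0.122, 0], "delta_rot": [0, 0, 0]},
  {"xyz": [-0.22, -0.122, 0], "delta_rot": [0, 0, 0]},
  {"xyz": [-0.22, -0.122, 0], "delta_rot": [0, 0, 0]},
  {"xyz": [-0.22, -0.122, 0.1], "delta_rot": [0, 0, 0]},
  {"xyz": [-0.22, -0.122, 0.1], "delta_rot": [0, 0, 0]},
])

```text
time: 0.87
position: [0.4505, 0.4165, 0.1844]
orientation: [179.9, 0.1, 158.4]
wrist_force: [0.5, 1.4, -0.2]
gripper_width: 0.091
finger_force: 0.0
```

Call:
servo_tool([
  {"xyz": [-0.22, -0.122, 0.1], "delta_rot": [0, 0, 0]},
  {"xyz": [-0.22, -0.122, 0.1], "delta_rot": [0, 0, 0]},
  {"xyz": [0, 0, 0], "delta_rot": [0, 0, 0]},
  {"xyz": [0, 0, 0], "delta_rot": [0, 0, 0]},
])

```text
time: 1.2
position: [0.4976, 0.3577, 0.153]
orientation: [-179.9, -0.1, 158.2]
wrist_force: [0.1, 0.6, 0.4]
gripper_width: 0.091
finger_force: 0.0
```

Run:
```python
from h import *
o=get_obs(); c=camera('wrist'); print(o['time'],o['position'],o['orientation'])
cv2.imwrite('pics/w2.png',c['img']); g,r=blackpad(o,c,[.496,.3605,.013],.013); print(g); [print(x) for x in r]
print('to',to(o,[.496,.3605,.010]))
```

```text
1.2 [0.49759022 0.35765676 0.15299916] [-1.79919423e+02 -5.72464252e-02  1.58246220e+02]
[324.08751353 222.59198297]
(array([330.7, 353.4]), [640, 348, 63384], array([0.6205, 0.3182, 0.013 ]))
(array([204.5, 297.5]), [89, 44, 1810], array([0.5212, 0.2286, 0.013 ]))
(array([443.5, 301.2]), [100, 53, 1775], array([0.6094, 0.4386, 0.013 ]))
to [0.0159 0.015  0.9533]
```

View pics/w2.png

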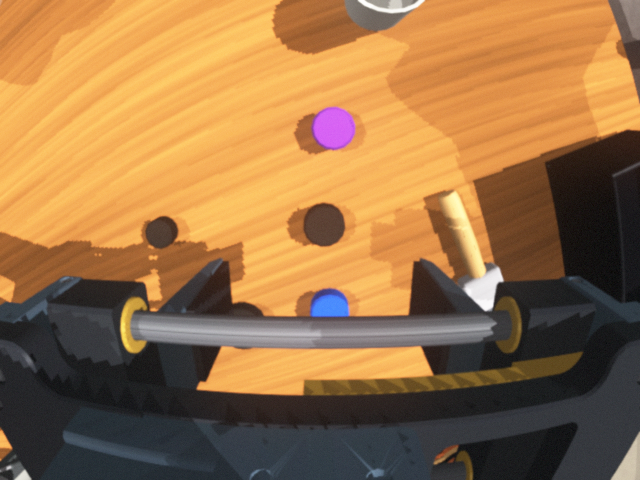

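The black 36 mm pad is at (324,224), right where the projected estimate falls, and the blue and purple decoys sit on either side of it. I go down partway and refine.

Call:
servo_tool([
  {"xyz": [0.005, 0.015, 0.16], "delta_rot": [0, 0, 0]},
  {"xyz": [0, 0, 0.16], "delta_rot": [0, 0, 0]},
  {"xyz": [0, 0, 0.14], "delta_rot": [0, 0, 0]},
  {"xyz": [0, 0, 0], "delta_rot": [0, 0, 0]},
])

```text
time: 1.58
position: [0.4948, 0.3617, 0.082]
orientation: [-179.8, -0.1, 158.5]
wrist_force: [-0.7, -1.3, -1.2]
gripper_width: 0.091
finger_force: 0.0
```

```bash
cat >> h.py <<'E'
def discfit(o,c,guess,zt,d,thr):
    g=wproj(c,o,guess); x0,y0=(g-60).astype(int); im=c['img'][max(y0,0):y0+120,x0:x0+120].max(2); y0=max(y0,0)
    m=(im<thr).astype(np.uint8); m=cv2.morphologyEx(m,cv2.MORPH_OPEN,np.ones((5,5)))
    n,l,st,ce=cv2.connectedComponentsWithStats(m); i=l[int(g[1])-y0,int(g[0])-x0]
    if i==0: print('no blob',im[int(g[1])-y0,int(g[0])-x0]); return
    k=(l==i).astype(np.uint8); cs,_=cv2.findContours(k,cv2.RETR_EXTERNAL,cv2.CHAIN_APPROX_NONE)
    pts=max(cs,key=cv2.contourArea)[:,0]+[x0,y0]; W=np.array([wonz(c,o,*p,zt)[:2] for p in pts])
    (cx,cy),(a,b),_=cv2.fitEllipse((W*1e4).astype(np.float32)); print('px',pts.mean(0).round(1),'centre',round(cx/1e4,4),round(cy/1e4,4),'axes mm',round(a/10,1),round(b/10,1))
E
python3 - <<'E'
from h import *
o=get_obs(); c=camera('wrist'); print(o['position'],o['orientation'])
cv2.imwrite('pics/w3.png',c['img'])
g=wproj(c,o,[.496,.3605,.02]).astype(int); print(g, c['img'][g[1],g[0]-60:g[0]+60:6].max(1))
for t in (50,60,70,80): discfit(o,c,[.496,.3605,.02],.02,.036,t)
E
```

```text
[0.49481558 0.36173065 0.08197337] [-1.79803090e+02 -1.39527689e-01  1.58501681e+02]
[321 255] [230 241 192 178 177 174  80  68  67  69  67  79  77  79  83 229 223 227
 237 238]
no blob 67
no blob 67
no blob 67
px [316.2 264.6] centre 0.5007 0.3542 axes mm 20.6 25.9
```

Run:
```python
from h import *
for k in range(3):
    o=get_obs(); c=camera('wrist'); print(o['position'].round(4),o['orientation'].round(2))
    for t in (100,120): discfit(o,c,[.497,.3605,.02],.02,.036,t)
```

```text
[0.4957 0.3622 0.0839] [-1.7987e+02 -9.0000e-02  1.5849e+02]
px [318.8 252.5] centre 0.4955 0.36 axes mm 33.6 36.7
px [319.  252.1] centre 0.4955 0.3601 axes mm 34.0 37.2
[0.4967 0.3626 0.0854] [-1.7998e+02 -2.0000e-02  1.5848e+02]
px [317.5 250.4] centre 0.4954 0.36 axes mm 33.4 36.7
px [317.6 250.5] centre 0.4954 0.36 axes mm 34.1 37.0
[0.4973 0.3628 0.0862] [1.7994e+02 4.0000e-02 1.5847e+02]
px [316.8 249.2] centre 0.4955 0.36 axes mm 33.5 36.7
px [316.9 249.3] centre 0.4955 0.36 axes mm 34.0 37.1
```

Call:
servo_tool([
  {"xyz": [0.005, -0.023, 0.15], "delta_rot": [0, 0, 0]},
  {"xyz": [0, 0, 0.15], "delta_rot": [0, 0, 0]},
  {"xyz": [0, 0, 0.12], "delta_rot": [0, 0, 0]},
  {"xyz": [0, 0, 0.08], "delta_rot": [0, 0, 0]},
  {"xyz": [0, 0, 0.01], "delta_rot": [0, 0, 0]},
  {"xyz": [0, 0, 0], "delta_rot": [0, 0, 0]},
  {"xyz": [0, 0, 0], "delta_rot": [0, 0, 0]},
])

```text
time: 2.37
position: [0.496, 0.3593, 0.0097]
orientation: [179.9, 0.1, 158.4]
wrist_force: [0.1, 1.4, 0.1]
gripper_width: 0.0914
finger_force: 0.0
```

Call:
servo_tool([
  {"xyz": [0, 0, 0], "delta_rot": [0, 0, 0]},
  {"xyz": [0, 0, 0], "delta_rot": [0, 0, 0]},
  {"xyz": [0, 0, 0], "delta_rot": [0, 0, 0]},
])

```text
time: 2.62
position: [0.4956, 0.359, 0.0092]
orientation: [180.0, 0.0, 158.4]
wrist_force: [-0.4, 1.0, -0.3]
gripper_width: 0.0913
finger_force: 0.0
```

Call:
servo_tool([
  {"xyz": [0, 0, 0], "delta_rot": [0, 0, 0]},
  {"xyz": [0, 0, 0], "delta_rot": [0, 0, 0]},
  {"xyz": [0, 0, 0], "delta_rot": [0, 0, 0]},
  {"xyz": [0, 0, 0], "delta_rot": [0, 0, 0]},
  {"xyz": [0, 0, 0], "delta_rot": [0, 0, 0]},
  {"xyz": [0, 0, 0], "delta_rot": [0, 0, 0]},
], claw=0.3)

```text
time: 3.12
position: [0.4952, 0.3587, 0.0084]
orientation: [-180.0, -0.0, 158.4]
wrist_force: [-0.5, 0.3, -0.2]
gripper_width: 0.0538
finger_force: 0.0
```

Call:
servo_tool([
  {"xyz": [0, 0, 0], "delta_rot": [0, 0, 0]},
  {"xyz": [0, 0, 0], "delta_rot": [0, 0, 0]},
  {"xyz": [0, 0, 0], "delta_rot": [0, 0, 0]},
  {"xyz": [0, 0, 0], "delta_rot": [0, 0, 0]},
  {"xyz": [0, 0, 0], "delta_rot": [0, 0, 0]},
], claw=0.3)

```text
time: 3.53
position: [0.4953, 0.3587, 0.0084]
orientation: [-180.0, -0.0, 158.4]
wrist_force: [-0.9, -0.0, 0.4]
gripper_width: 0.0348
finger_force: 30.0
```

Call:
servo_tool([
  {"xyz": [0, 0, -0.07], "delta_rot": [0, 0, 0]},
  {"xyz": [0, 0, -0.15], "delta_rot": [0, 0, 0.0187]},
  {"xyz": [0, 0, -0.15], "delta_rot": [0, 0, 0.0187]},
  {"xyz": [0, 0, -0.15], "delta_rot": [0, 0, 0.0187]},
  {"xyz": [0, 0, -0.1], "delta_rot": [0, 0, 0.0187]},
  {"xyz": [0, 0, 0], "delta_rot": [0, 0, 0.0187]},
  {"xyz": [0, 0, 0], "delta_rot": [0, 0, 0.0187]},
  {"xyz": [0, 0, 0], "delta_rot": [0, 0, 0.0187]},
])

```text
time: 4.2
position: [0.4954, 0.3589, 0.1027]
orientation: [179.9, -0.0, 111.0]
wrist_force: [-0.3, 0.8, -1.4]
gripper_width: 0.0348
finger_force: 30.0
```

Call:
servo_tool([
  {"xyz": [0, 0, 0], "delta_rot": [0, 0, 0.0187]},
  {"xyz": [0, 0, 0], "delta_rot": [0, 0, 0.0187]},
  {"xyz": [0, 0, 0], "delta_rot": [0, 0, 0.0187]},
  {"xyz": [0, 0, 0], "delta_rot": [0, 0, 0.0187]},
  {"xyz": [0, 0, 0], "delta_rot": [0, 0, 0.0187]},
  {"xyz": [0, 0, 0], "delta_rot": [0, 0, 0.0187]},
  {"xyz": [0, 0, 0], "delta_rot": [0, 0, 0.0187]},
  {"xyz": [0, 0, 0], "delta_rot": [0, 0, 0.0187]},
])

```text
time: 4.87
position: [0.4953, 0.3588, 0.1022]
orientation: [180.0, -0.0, 57.1]
wrist_force: [0.3, -0.4, -1.0]
gripper_width: 0.0346
finger_force: 30.0
```

Call:
servo_tool([
  {"xyz": [0, 0, 0], "delta_rot": [0, 0, 0.0187]},
  {"xyz": [0, 0, 0], "delta_rot": [0, 0, 0.0187]},
  {"xyz": [0, 0, 0], "delta_rot": [0, 0, 0]},
  {"xyz": [0, 0, 0], "delta_rot": [0, 0, 0]},
])

```text
time: 5.2
position: [0.4953, 0.3588, 0.102]
orientation: [180.0, -0.0, 44.2]
wrist_force: [0.0, 0.0, 0.1]
gripper_width: 0.0347
finger_force: 30.0
```

Run:
```python
from h import *
o=get_obs(); print(o['position'],o['orientation'],o['gripper_width'],to(o,[.6634,-.0375,o['position'][2]]))
```

```text
[0.49531069 0.35878412 0.10200221] [ 1.79994915e+02 -2.09029920e-02  4.41826560e+01] 0.03472392160308815 [-1.0377e+00  2.6756e+00 -1.0000e-04]
```

Call:
servo_tool([
  {"xyz": [-0.06, 0.155, 0], "delta_rot": [0, 0, 0]},
  {"xyz": [-0.09, 0.232, 0], "delta_rot": [0, 0, 0]},
  {"xyz": [-0.09, 0.232, 0], "delta_rot": [0, 0, 0]},
  {"xyz": [-0.09, 0.232, 0], "delta_rot": [0, 0, 0]},
  {"xyz": [-0.09, 0.232, 0], "delta_rot": [0, 0, 0]},
  {"xyz": [-0.09, 0.232, 0], "delta_rot": [0, 0, 0]},
  {"xyz": [-0.09, 0.232, 0], "delta_rot": [0, 0, 0]},
  {"xyz": [-0.09, 0.232, 0], "delta_rot": [0, 0, 0]},
])

```text
time: 5.87
position: [0.6065, 0.093, 0.1019]
orientation: [180.0, -0.0, 44.2]
wrist_force: [0.5, 0.4, -0.2]
gripper_width: 0.0345
finger_force: 30.0
```

Call:
servo_tool([
  {"xyz": [-0.09, 0.232, 0], "delta_rot": [0, 0, 0]},
  {"xyz": [-0.09, 0.232, 0], "delta_rot": [0, 0, 0]},
  {"xyz": [-0.09, 0.232, 0], "delta_rot": [0, 0, 0]},
  {"xyz": [-0.0777, 0.2006, 0], "delta_rot": [0, 0, 0]},
  {"xyz": [0, 0, 0], "delta_rot": [0, 0, 0]},
  {"xyz": [0, 0, 0], "delta_rot": [0, 0, 0]},
  {"xyz": [0, 0, 0], "delta_rot": [0, 0, 0]},
  {"xyz": [0, 0, 0], "delta_rot": [0, 0, 0]},
])

```text
time: 6.53
position: [0.6613, -0.0373, 0.1014]
orientation: [-180.0, 0.0, 44.1]
wrist_force: [-0.6, 0.2, -0.3]
gripper_width: 0.0346
finger_force: 30.0
```

Run:
```python
from h import *
import pickle
o=get_obs(); c=camera('wrist'); print(o['position'],o['orientation'],o['gripper_width'],to(o,[.6634,-.0375,.014]))
pickle.dump((c,o),open('w4.pkl','wb'))
im=c['img'].copy(); print(wproj(c,o,[.6634,-.0375,.012]), wproj(c,o,o['position']))
cv2.imwrite('pics/w4.png',cv2.resize(im[140:380,160:480],None,fx=2.5,fy=2.5,interpolation=cv2.INTER_CUBIC))
```

```text
[ 0.6613494  -0.03726209  0.10140704] [-1.79976249e+02  1.56152120e-02  4.41075391e+01] 0.034584859542244925 [0.0089 0.0109 0.5827]
[321.82145473 239.7121935 ] [319.06356804 290.3643492 ]
```

View pics/w4.png

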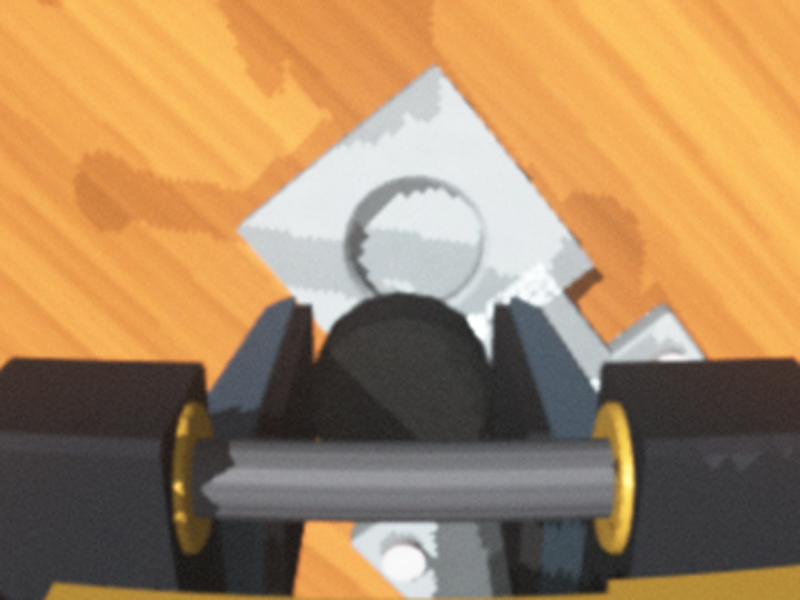

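Run:
```python
from h import *
import pickle
c,o=pickle.load(open('w4.pkl','rb'))
o2=get_obs(); print(o2['position'],o2['orientation'])
Rm,t=wpose(o); tl=lambda P:(Rm.T@(np.array(P)-t)*1000).round(2)
F=lambda u,v:((u+.5)/2.5-.5+160,(v+.5)/2.5-.5+140)
for n,(u,v) in dict(L=(345,243),R=(486,243),T=(415,175),Bl=(437,66),Ll=(238,229),Rr=(598,270)).items(): print(n,'tool mm',tl(wonz(c,o,*F(u,v),.012)))
for n,p in dict(topF=(16,0,-11.6),upF=(18,0,-9.6),loF=(18,0,6.4),botF=(16,0,8.4)).items():
    w=wproj(c,o,t+Rm@np.array(p)/1000); print(n,(w-[160,140])*2.5)
# ring: dark edge mask
g=cv2.cvtColor(c['img'],cv2.COLOR_BGR2GRAY)[205:258,290:362]
e=cv2.Canny(cv2.resize(g,None,fx=4,fy=4,interpolation=cv2.INTER_CUBIC),40,120)
ys,xs=np.nonzero(e); W=np.array([tl(wonz(c,o,(x+.5)/4-.5+290,(y+.5)/4-.5+205,.012))[:2] for x,y in zip(xs,ys)])
c0=np.array([9.,2.8])
if 1:
    from scipy.optimize import least_squares
    c0=tl(wonz(c,o,*F(415,243),.012))[:2]
    for it in range(5):
        r=np.linalg.norm(W-c0,axis=1); k=abs(r-21)<1.8
        s=least_squares(lambda q:np.hypot(*(W[k]-q[:2]).T)-q[2],[*c0,21],loss='soft_l1',f_scale=.4); c0=s.x[:2]
    print('ring centre tool mm',s.x,k.sum())
```

```text
[ 0.66140214 -0.03712184  0.1014464 ] [-1.79982169e+02  1.24636701e-02  4.41051069e+01]
L tool mm [  3.45 -15.89  89.41]
R tool mm [ 3.46 25.12 89.4 ]
T tool mm [23.54  4.38 89.4 ]
Bl tool mm [54.68 10.45 89.39]
Ll tool mm [  7.69 -47.24  89.42]
Rr tool mm [-4.84 58.9  89.38]
topF [397.27825283 320.63312177]
upF [397.31270273 306.68423615]
loF [397.6749142  280.48585358]
botF [397.72746202 286.92376669]
ring centre tool mm [ 3.07429964  4.10713187 20.09883428] 166
```

Run:
```python
from h import *
import pickle
c,o=pickle.load(open('w4.pkl','rb')); g=c['img'].max(2)
for u in (312,320,328): print(u,g[246:300,u].tolist())
for v in (262,268,275,282): print(v,g[v,276:366].tolist())
```

```text
312 [207, 209, 206, 206, 209, 212, 213, 207, 206, 201, 177, 130, 81, 62, 55, 60, 55, 52, 57, 57, 56, 56, 58, 61, 66, 63, 61, 62, 62, 65, 66, 64, 64, 62, 61, 59, 65, 63, 64, 64, 59, 58, 62, 62, 61, 55, 60, 59, 63, 61, 59, 58, 57, 59]
320 [212, 211, 210, 211, 209, 210, 217, 228, 232, 225, 180, 97, 64, 56, 56, 53, 55, 53, 53, 53, 53, 60, 62, 65, 63, 59, 61, 63, 64, 65, 62, 60, 62, 63, 60, 62, 63, 64, 64, 64, 61, 60, 64, 62, 63, 59, 60, 54, 58, 61, 59, 61, 60, 61]
328 [206, 206, 202, 205, 207, 206, 207, 207, 207, 209, 198, 171, 105, 59, 50, 54, 50, 53, 52, 53, 51, 52, 57, 63, 63, 62, 60, 60, 65, 63, 65, 63, 60, 61, 62, 65, 63, 61, 61, 61, 64, 57, 57, 57, 62, 58, 62, 62, 60, 58, 58, 56, 57, 54]
262 [98, 77, 95, 107, 102, 100, 100, 100, 137, 213, 234, 235, 236, 236, 236, 237, 237, 236, 236, 237, 237, 236, 235, 231, 211, 172, 127, 87, 66, 58, 57, 56, 57, 57, 55, 59, 55, 56, 58, 55, 55, 54, 55, 58, 55, 52, 52, 52, 52, 53, 54, 51, 50, 53, 54, 53, 52, 56, 54, 51, 51, 62, 95, 139, 174, 197, 204, 210, 208, 204, 204, 204, 204, 204, 206, 203, 203, 207, 226, 246, 244, 186, 106, 88, 87, 96, 109, 103
[... 445 characters left out ...]
21, 236, 233, 207, 141, 75, 51, 55, 56, 55, 62, 63, 62, 60, 64, 67, 65, 64, 62, 64, 65, 62, 62, 62, 61, 64, 65, 65, 64, 62, 63, 61, 63, 66, 65, 62, 62, 65, 63, 66, 62, 60, 63, 65, 65, 61, 62, 61, 61, 62, 58, 56, 55, 55, 56, 51, 57, 55, 52, 51, 50, 47, 45, 47, 74, 145, 219, 242, 238, 226, 175, 95, 60, 52, 52, 52, 52, 55, 53, 57]
282 [55, 54, 48, 53, 47, 44, 43, 51, 68, 123, 151, 121, 69, 47, 44, 48, 51, 55, 65, 66, 63, 67, 62, 63, 62, 58, 63, 65, 62, 64, 60, 59, 63, 61, 62, 64, 65, 62, 68, 66, 65, 65, 62, 58, 63, 64, 60, 63, 61, 62, 60, 65, 63, 60, 60, 61, 60, 61, 64, 60, 58, 61, 58, 59, 56, 55, 57, 58, 53, 57, 50, 50, 53, 47, 53, 41, 45, 58, 111, 160, 138, 80, 52, 49, 50, 49, 49, 54, 50, 54]
```

The wrist crop shows the socket mouth centred at about (415,243) in the crop and the held pad's front at (403,293). Measured in one image, the pad needs to move about +5 mm in tool x and +3 mm in tool y. I shift, go down to just above the block and check again.

Call:
servo_tool([
  {"xyz": [0.03, 0.019, 0], "delta_rot": [0, 0, 0]},
  {"xyz": [0, 0, 0.13], "delta_rot": [0, 0, 0]},
  {"xyz": [0, 0, 0.15], "delta_rot": [0, 0, 0]},
  {"xyz": [0, 0, 0.13], "delta_rot": [0, 0, 0]},
  {"xyz": [0, 0, 0.1], "delta_rot": [0, 0, 0]},
  {"xyz": [0, 0, 0], "delta_rot": [0, 0, 0]},
  {"xyz": [0, 0, 0], "delta_rot": [0, 0, 0]},
  {"xyz": [0, 0, 0], "delta_rot": [0, 0, 0]},
])

```text
time: 7.25
position: [0.6678, -0.0369, 0.0259]
orientation: [180.0, -0.0, 44.0]
wrist_force: [0.8, 0.7, -0.6]
gripper_width: 0.0349
finger_force: 30.0
```

Run:
```python
from h import *
import pickle
o=get_obs(); c=camera('wrist'); print(o['position'],o['orientation'],o['wrist_force'])
s=camera('side'); pickle.dump((c,o,s),open('w5.pkl','wb'))
a=cv2.resize(c['img'][170:310,220:420],None,fx=4,fy=4,interpolation=cv2.INTER_CUBIC)
cv2.imwrite('pics/w5.png',a)
```

```text
[ 0.66781363 -0.03692487  0.02590869] [ 1.79952172e+02 -4.20511562e-02  4.39912971e+01] [ 0.82430372  0.71590922 -0.56344172]
```

View pics/w5.png

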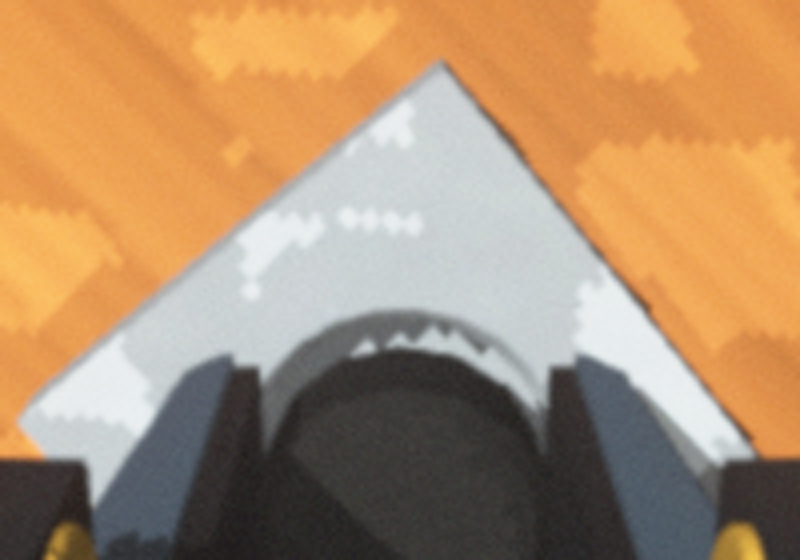

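The wrist crop shows the mouth's front edge at (405,308) and the pad's front at (405,350), both centred on column 405. So y is aligned, and I compute what remains in x.

Run:
```python
from h import *
import pickle
c,o,s=pickle.load(open('w5.pkl','rb')); Rm,t=wpose(o); tl=lambda P:(Rm.T@(np.array(P)-t)*1000).round(2)
F=lambda u,v:((u+.5)/4-.5+220,(v+.5)/4-.5+170)
zp=o['position'][2]-.0064
a=tl(wonz(c,o,*F(405,308),.012)); print('mouth front',a,'centre x',a[0]-21.5)
b=tl(wonz(c,o,*F(405,350),zp)); print('pad front',b,'centre x',b[0]-18)
for u,v in [(258,430),(552,430)]: print('mouth',tl(wonz(c,o,*F(u,v),.012)))
top=wonz(c,o,*F(440,62),.012); print('corner',tl(top))
yaw=np.radians(-6.3); Rz=np.array([[np.cos(yaw),-np.sin(yaw)],[np.sin(yaw),np.cos(yaw)]])
for k in [(37.5,37.5)]: print('centre from corner',tl([*(top[:2]-Rz@np.array(k)/1000),.012]))
o=get_obs(); print(o['position'])
```

```text
mouth front [18.66  0.91 13.92] centre x -2.84
pad front [15.4   0.9   6.41] centre x -2.5999999999999996
mouth [  1.62 -18.74  13.89]
mouth [ 1.61 20.57 13.93]
corner [50.69  5.27 13.95]
centre from corner [-2.12  0.38 13.91]
[ 0.66797898 -0.03706368  0.02625287]
```

Pad and socket agree to within 0.3 mm, so I lower the pad in.

Call:
servo_tool([
  {"xyz": [0, 0, 0.03], "delta_rot": [0, 0, 0]},
  {"xyz": [0, 0, 0.03], "delta_rot": [0, 0, 0]},
  {"xyz": [0, 0, 0.025], "delta_rot": [0, 0, 0]},
  {"xyz": [0, 0, 0], "delta_rot": [0, 0, 0]},
  {"xyz": [0, 0, 0], "delta_rot": [0, 0, 0]},
  {"xyz": [0, 0, 0], "delta_rot": [0, 0, 0]},
])

```text
time: 7.85
position: [0.6672, -0.0371, 0.0123]
orientation: [180.0, -0.0, 44.0]
wrist_force: [-1.7, 1.5, 4.7]
gripper_width: 0.0348
finger_force: 30.7
```

Call:
servo_tool([
  {"xyz": [0, 0, 0], "delta_rot": [0, 0, 0]},
  {"xyz": [0, 0, 0], "delta_rot": [0, 0, 0]},
  {"xyz": [0, 0, 0], "delta_rot": [0, 0, 0]},
  {"xyz": [0, 0, 0], "delta_rot": [0, 0, 0]},
  {"xyz": [0, 0, 0], "delta_rot": [0, 0, 0]},
  {"xyz": [0, 0, -0.1], "delta_rot": [0, 0, 0]},
  {"xyz": [0, 0, -0.15], "delta_rot": [0, 0, 0]},
  {"xyz": [0, 0, -0.1], "delta_rot": [0, 0, 0]},
], claw=0.6)

```text
time: 8.52
position: [0.667, -0.037, 0.0665]
orientation: [-180.0, 0.0, 44.0]
wrist_force: [0.2, 0.0, 0.2]
gripper_width: 0.0546
finger_force: 0.0
```

Call:
servo_tool([
  {"xyz": [0, 0, 0], "delta_rot": [0, 0, 0]},
  {"xyz": [0, 0, 0], "delta_rot": [0, 0, 0]},
  {"xyz": [0, 0, 0], "delta_rot": [0, 0, 0]},
  {"xyz": [0, 0, 0], "delta_rot": [0, 0, 0]},
  {"xyz": [0, 0, 0], "delta_rot": [0, 0, 0]},
  {"xyz": [0, 0, 0], "delta_rot": [0, 0, 0]},
  {"xyz": [0, 0, 0], "delta_rot": [0, 0, 0]},
  {"xyz": [0, 0, 0], "delta_rot": [0, 0, 0]},
], claw=0)

```text
time: 9.18
position: [0.6669, -0.0371, 0.0644]
orientation: [-180.0, 0.0, 44.0]
wrist_force: [-0.8, -0.7, -0.7]
gripper_width: 0.0038
finger_force: 0.0
```

Run:
```python
from h import *
import pickle
o=get_obs(); c=camera('wrist'); print(o['position'],o['gripper_width'])
s=camera('side')
a=cv2.resize(c['img'][170:310,220:420],None,fx=2.2,fy=2.2,interpolation=cv2.INTER_CUBIC)
b=cv2.resize(s['img'][190:270,245:330],None,fx=4,fy=4,interpolation=cv2.INTER_CUBIC)
h=max(a.shape[0],b.shape[0]); pad=lambda q:cv2.copyMakeBorder(q,0,h-q.shape[0],0,0,cv2.BORDER_CONSTANT)
cv2.imwrite('pics/w6.png',np.hstack([pad(a),pad(b)]))
print('side proj socket pad top',(proj(s,[.6645,-.0373,.024])-[245,190])*4, 'wrist', (wproj(c,o,[.6645,-.0373,.024])-[220,170])*2.2)
for z,th in ((.024,100),(.024,120)): discfit(o,c,[.6645,-.0373,.024],z,.036,th)
```

```text
[ 0.66693102 -0.03707828  0.06439492] 0.0037928303309577084
side proj socket pad top [133.12473855 181.96743521] wrist [213.02796707 212.68326477]
px [319.3 290.5] centre 0.6522 -0.047 axes mm 62.7 72.1
px [319. 292.] centre 0.6533 -0.0476 axes mm 65.9 76.0
```

View pics/w6.png

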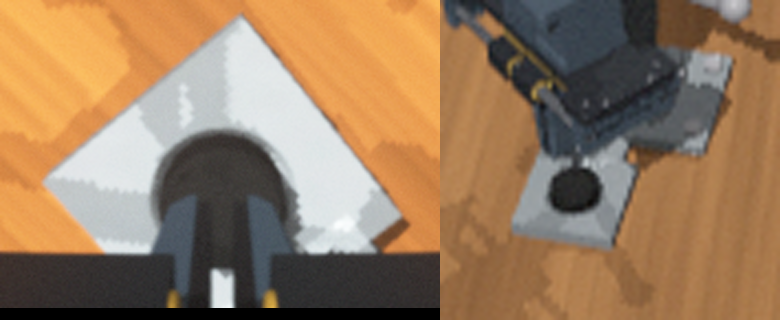

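The pad sits in the socket, showing as a dark disc at about (220,180) in the wrist half and (575,188) in the side half. I press on top with closed fingers to confirm its height; seated, the top is at 24 mm.

Call:
servo_tool([
  {"xyz": [0, 0, 0.1], "delta_rot": [0, 0, 0]},
  {"xyz": [0, 0, 0.1], "delta_rot": [0, 0, 0]},
  {"xyz": [0, 0, 0.05], "delta_rot": [0, 0, 0]},
  {"xyz": [0, 0, 0.015], "delta_rot": [0, 0, 0]},
  {"xyz": [0, 0, 0.015], "delta_rot": [0, 0, 0]},
  {"xyz": [0, 0, 0], "delta_rot": [0, 0, 0]},
  {"xyz": [0, 0, 0], "delta_rot": [0, 0, 0]},
])

```text
time: 9.87
position: [0.6661, -0.037, 0.0241]
orientation: [-179.8, 0.1, 44.0]
wrist_force: [-23.0, 1.5, 48.2]
gripper_width: 0.0006
finger_force: 23.6
```

The tip stopped at z = 24.1 mm with 48 N, so the pad is fully seated. Next I lift clear and go above the kickstand foot.

Call:
servo_tool([
  {"xyz": [0, 0, -0.1], "delta_rot": [0, 0, 0]},
  {"xyz": [0, 0, -0.23], "delta_rot": [0, 0, 0]},
  {"xyz": [0, 0, -0.23], "delta_rot": [0, 0, 0]},
  {"xyz": [0, 0, -0.23], "delta_rot": [0, 0, 0]},
  {"xyz": [0, 0, -0.23], "delta_rot": [0, 0, 0]},
  {"xyz": [0, 0, -0.23], "delta_rot": [0, 0, 0]},
  {"xyz": [0, 0, -0.23], "delta_rot": [0, 0, 0]},
])

```text
time: 10.45
position: [0.6666, -0.037, 0.2452]
orientation: [-179.9, 0.0, 44.0]
wrist_force: [-0.8, -0.1, -0.4]
gripper_width: 0.0005
finger_force: 0.0
```

Call:
servo_tool([
  {"xyz": [-0.171, -0.11, 0], "delta_rot": [0, 0, 0]},
  {"xyz": [-0.171, -0.11, 0], "delta_rot": [0, 0, 0]},
  {"xyz": [-0.171, -0.11, 0], "delta_rot": [0, 0, 0]},
  {"xyz": [-0.171, -0.11, 0], "delta_rot": [0, 0, 0]},
  {"xyz": [0, 0, 0], "delta_rot": [0, 0, 0]},
  {"xyz": [0, 0, 0], "delta_rot": [0, 0, 0]},
  {"xyz": [0, 0, 0], "delta_rot": [0, 0, 0]},
])

```text
time: 11.03
position: [0.5478, -0.0609, 0.2444]
orientation: [180.0, -0.0, 44.0]
wrist_force: [0.6, 0.4, 0.2]
gripper_width: 0.0008
finger_force: 0.0
```

Run:
```python
from h import *
import pickle
o=get_obs(); print(o['time'],o['position'],o['orientation'],to(o,[.5466,-.0607,.195]))
c=camera('wrist'); t=camera('top'); s=camera('side'); pickle.dump((c,o,t,s),open('w7.pkl','wb'))
# foot in side view, pad in side view
P=np.array([.6645,-.0373,.024])
for n,k in (('top',t),('side',s)):
    g=proj(k,P); x,y=g.astype(int); q=cv2.resize(k['img'][y-14:y+14,x-14:x+14],None,fx=4,fy=4,interpolation=cv2.INTER_CUBIC).max(2)
    nn,l,st,ce=cv2.connectedComponentsWithStats((q<75).astype(np.uint8))
    for i in range(1,nn):
        if st[i,4]>150: u,v=(ce[i]+.5)/4-.5+[x-14,y-14]; print(n,(u,v),g,onz(k,u,v,.02).round(4),st[i,4]/16)
```

```text
11.0333 [ 0.54782051 -0.06087901  0.24438619] [ 1.79999961e+02 -2.78542405e-03  4.39545046e+01] [-0.005  -0.0065  0.3292]
top (np.float64(356.67676767676767), np.float64(203.45454545454547)) [344.78393477 209.28067789] [ 0.6829 -0.0713  0.02  ] 12.375
top (np.float64(341.35804213771837), np.float64(210.4608170606372)) [344.78393477 209.28067789] [ 0.6616 -0.0279  0.02  ] 60.8125
top (np.float64(355.896186440678), np.float64(212.5882768361582)) [344.78393477 209.28067789] [ 0.6564 -0.0694  0.02  ] 11.0625
top (np.float64(355.0601351351351), np.float64(219.57905405405404)) [344.78393477 209.28067789] [ 0.6362 -0.0672  0.02  ] 11.5625
side (np.float64(278.26337638376384), np.float64(237.18997100685291)) [278.28118464 235.4918588 ] [ 0.6644 -0.0343  0.02  ] 118.5625
```

Call:
servo_tool([
  {"xyz": [0, 0, 0.1], "delta_rot": [0, 0, 0]},
  {"xyz": [0, 0, 0.1], "delta_rot": [0, 0, 0]},
  {"xyz": [0, 0, 0.07], "delta_rot": [0, 0, 0]},
  {"xyz": [0, 0, 0.07], "delta_rot": [0, 0, 0]},
  {"xyz": [0.012, -0.014, 0.07], "delta_rot": [0, 0, 0]},
  {"xyz": [0.012, -0.014, 0.07], "delta_rot": [0, 0, 0]},
])

```text
time: 11.68
position: [0.5472, -0.0551, 0.1718]
orientation: [-180.0, 0.0, 44.0]
wrist_force: [-0.3, 0.2, 1.4]
gripper_width: 0.0004
finger_force: 0.6
```

Call:
servo_tool([
  {"xyz": [0.012, -0.014, 0.07], "delta_rot": [0, 0, 0]},
  {"xyz": [0.012, -0.014, 0.07], "delta_rot": [0, 0, 0]},
  {"xyz": [0.025, 0.006, 0.066], "delta_rot": [0, 0, 0]},
  {"xyz": [0.03, 0.011, 0.066], "delta_rot": [0, 0, 0]},
])

```text
time: 12.02
position: [0.5546, -0.0456, 0.1309]
orientation: [-180.0, 0.0, 44.0]
wrist_force: [-0.5, 0.1, -0.4]
gripper_width: 0.0003
finger_force: 0.1
```

Call:
servo_tool([
  {"xyz": [0.03, 0.011, 0.06], "delta_rot": [0, 0, 0]},
  {"xyz": [0.03, 0.011, 0.06], "delta_rot": [0, 0, 0]},
  {"xyz": [0.03, 0.015, 0.06], "delta_rot": [0, 0, 0]},
  {"xyz": [0, 0, 0], "delta_rot": [0, 0, 0]},
  {"xyz": [0, 0, 0], "delta_rot": [0, 0, 0]},
  {"xyz": [0, 0, 0], "delta_rot": [0, 0, 0]},
])

```text
time: 12.52
position: [0.5682, -0.0406, 0.105]
orientation: [180.0, -0.0, 44.0]
wrist_force: [-0.3, -0.3, -0.1]
gripper_width: 0.0003
finger_force: 0.0
```

Run:
```python
from h import *
o=get_obs(); print(o['position'],o['wrist_force'],o['finger_force'])
s=camera('side'); c=camera('wrist')
b=cv2.resize(s['img'][135:260,245:335],None,fx=4.4,fy=4.4,interpolation=cv2.INTER_CUBIC)
a=cv2.resize(c['img'],None,fx=.62,fy=.62); h=550
pad=lambda q:cv2.copyMakeBorder(q,0,h-q.shape[0],0,0,cv2.BORDER_CONSTANT)
cv2.imwrite('pics/w8.png',np.hstack([pad(b),pad(a)]))
```

```text
[ 0.56815019 -0.04055713  0.10504506] [-0.3114524  -0.30375572 -0.07321193] 0.0
```

View pics/w8.png

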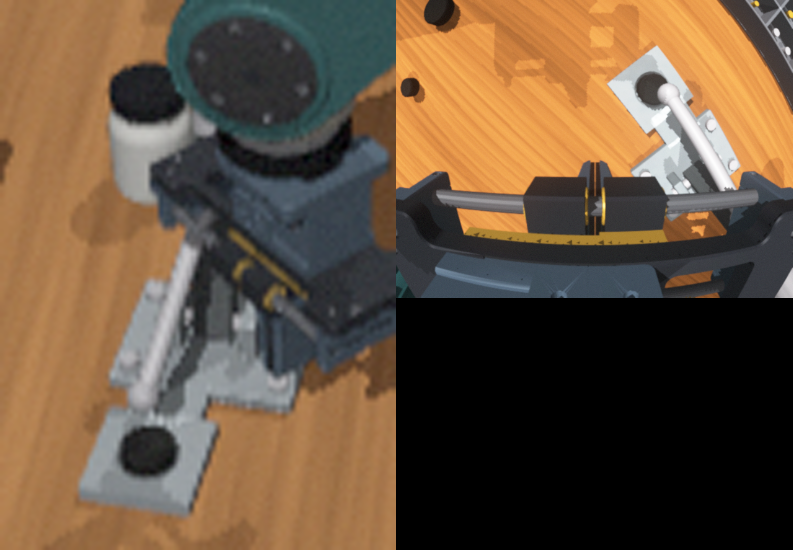

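The kickstand has snapped down. In the side half the leg now runs straight down, with the foot at (145,395) beside the pad. Next I lift, turn and go behind the post on its -y side.

Call:
servo_tool([
  {"xyz": [0, 0, -0.25], "delta_rot": [0, 0, 0]},
  {"xyz": [0, 0, -0.25], "delta_rot": [0, 0, 0]},
  {"xyz": [0, 0, -0.25], "delta_rot": [0, 0, 0]},
  {"xyz": [0, 0, -0.25], "delta_rot": [0, 0, 0.0175]},
  {"xyz": [0, 0, 0], "delta_rot": [0, 0, 0.0175]},
  {"xyz": [0, 0, 0], "delta_rot": [0, 0, 0.0175]},
  {"xyz": [0, 0, 0], "delta_rot": [0, 0, 0.0175]},
  {"xyz": [0, 0, 0], "delta_rot": [0, 0, 0.0175]},
])

```text
time: 13.28
position: [0.568, -0.0406, 0.2558]
orientation: [180.0, -0.1, 12.1]
wrist_force: [0.7, -0.9, 0.3]
gripper_width: 0.0004
finger_force: 0.0
```

Call:
servo_tool([
  {"xyz": [0, 0, 0], "delta_rot": [0, 0, 0.0175]},
  {"xyz": [0, 0, 0], "delta_rot": [0, 0, 0.0175]},
  {"xyz": [0, 0, 0], "delta_rot": [0, 0, 0.0175]},
  {"xyz": [0, 0, 0], "delta_rot": [0, 0, 0]},
  {"xyz": [0, 0, 0], "delta_rot": [0, 0, 0]},
])

```text
time: 13.7
position: [0.568, -0.0406, 0.2553]
orientation: [180.0, -0.0, -6.2]
wrist_force: [-0.6, 0.3, 0.5]
gripper_width: 0.0004
finger_force: 0.0
```

Call:
servo_tool([
  {"xyz": [0.086, 0.213, 0], "delta_rot": [0, 0, 0]},
  {"xyz": [0.086, 0.213, 0], "delta_rot": [0, 0, 0]},
  {"xyz": [0.086, 0.213, 0], "delta_rot": [0, 0, 0]},
  {"xyz": [0.086, 0.213, 0], "delta_rot": [0, 0, 0]},
  {"xyz": [0.086, 0.213, 0], "delta_rot": [0, 0, 0]},
  {"xyz": [0.086, 0.213, 0], "delta_rot": [0, 0, 0]},
  {"xyz": [0, 0, 0], "delta_rot": [0, 0, 0]},
  {"xyz": [0, 0, 0], "delta_rot": [0, 0, 0]},
])

```text
time: 14.37
position: [0.6234, -0.2411, 0.2547]
orientation: [-180.0, 0.0, -6.4]
wrist_force: [-0.6, -0.8, -0.2]
gripper_width: 0.0007
finger_force: 0.0
```

Run:
```python
from h import *
import pickle
o=get_obs(); print(o['time'],o['position'],o['orientation'],to(o,[.624,-.240,.170]))
c,_=pickle.load(open('top0.pkl','rb'))
print('jar',onz(c,451,193,.09),'spool',onz(c,467,238,.05))
```

```text
14.3667 [ 0.62343916 -0.24111     0.25470439] [-1.79995659e+02  6.99144547e-03 -6.35660725e+00] [ 0.003  -0.0077  0.5647]
jar [ 0.70395618 -0.32325773  0.09      ] spool [ 0.58616432 -0.37719038  0.05      ]
```

Call:
servo_tool([
  {"xyz": [0, 0, 0.15], "delta_rot": [0, 0, 0]},
  {"xyz": [0, 0, 0.2], "delta_rot": [0, 0, 0]},
  {"xyz": [0, 0, 0.15], "delta_rot": [0, 0, 0]},
  {"xyz": [0, 0, 0.065], "delta_rot": [0, 0, 0]},
  {"xyz": [0, 0, 0], "delta_rot": [0, 0, 0]},
  {"xyz": [0, -0.03, 0], "delta_rot": [0, 0, 0]},
  {"xyz": [0, -0.04, 0], "delta_rot": [0, 0, 0]},
  {"xyz": [0, -0.04, 0], "delta_rot": [0, 0, 0]},
])

```text
time: 15.03
position: [0.6262, -0.223, 0.172]
orientation: [179.9, -0.1, -6.4]
wrist_force: [-1.2, -6.4, 6.4]
gripper_width: 0.0002
finger_force: 3.5
```

Call:
servo_tool([
  {"xyz": [0, -0.04, 0], "delta_rot": [0, 0, 0]},
  {"xyz": [0, -0.04, 0], "delta_rot": [0, 0, 0]},
  {"xyz": [0, 0, 0], "delta_rot": [0, 0, 0]},
])

```text
time: 15.28
position: [0.6277, -0.2107, 0.1718]
orientation: [179.9, -0.2, -6.4]
wrist_force: [0.2, -5.1, 3.0]
gripper_width: 0.0004
finger_force: 2.4
```

Call:
servo_tool([
  {"xyz": [0, -0.04, 0], "delta_rot": [0, 0, 0]},
  {"xyz": [0, -0.04, 0], "delta_rot": [0, 0, 0]},
  {"xyz": [0, -0.04, 0], "delta_rot": [0, 0, 0]},
  {"xyz": [0, -0.02, 0], "delta_rot": [0, 0, 0]},
  {"xyz": [0, 0, 0], "delta_rot": [0, 0, 0]},
  {"xyz": [0, 0, 0], "delta_rot": [0, 0, 0]},
])

```text
time: 15.78
position: [0.6292, -0.1904, 0.1704]
orientation: [180.0, -0.0, -6.4]
wrist_force: [-0.0, -3.1, 2.9]
gripper_width: 0.0005
finger_force: 2.0
```

Call:
servo_tool([
  {"xyz": [0, -0.012, 0], "delta_rot": [0, 0, 0]},
  {"xyz": [0, -0.012, 0], "delta_rot": [0, 0, 0]},
  {"xyz": [0, -0.012, 0], "delta_rot": [0, 0, 0]},
  {"xyz": [0, 0, 0], "delta_rot": [0, 0, 0]},
  {"xyz": [0, 0, 0], "delta_rot": [0, 0, 0]},
])

```text
time: 16.2
position: [0.6296, -0.185, 0.1701]
orientation: [-180.0, 0.0, -6.4]
wrist_force: [0.4, -4.0, 2.9]
gripper_width: 0.0002
finger_force: 1.8
```

Call:
servo_tool([
  {"xyz": [0, -0.01, 0], "delta_rot": [0, 0, 0]},
  {"xyz": [0, -0.01, 0], "delta_rot": [0, 0, 0]},
  {"xyz": [0, 0, 0], "delta_rot": [0, 0, 0]},
  {"xyz": [0, 0, 0], "delta_rot": [0, 0, 0]},
])

```text
time: 16.53
position: [0.6299, -0.182, 0.1701]
orientation: [-180.0, 0.0, -6.4]
wrist_force: [-0.3, -4.1, 2.9]
gripper_width: 0.0003
finger_force: 1.8
```

Call:
servo_tool([
  {"xyz": [0, -0.008, 0], "delta_rot": [0, 0, 0]},
  {"xyz": [0, 0, 0], "delta_rot": [0, 0, 0]},
  {"xyz": [0, 0, 0], "delta_rot": [0, 0, 0]},
])

```text
time: 16.78
position: [0.63, -0.1809, 0.1701]
orientation: [-180.0, 0.0, -6.4]
wrist_force: [-0.0, -3.7, 2.7]
gripper_width: 0.0003
finger_force: 1.8
```

Call:
servo_tool([
  {"xyz": [0, -0.008, 0], "delta_rot": [0, 0, 0]},
  {"xyz": [0, 0, 0], "delta_rot": [0, 0, 0]},
  {"xyz": [0, 0, 0], "delta_rot": [0, 0, 0]},
])

```text
time: 17.03
position: [0.6302, -0.1797, 0.1701]
orientation: [-180.0, 0.0, -6.4]
wrist_force: [-0.7, -3.2, 2.8]
gripper_width: 0.0005
finger_force: 1.8
```

Call:
servo_tool([
  {"xyz": [0, -0.01, 0], "delta_rot": [0, 0, 0]},
  {"xyz": [0, 0, 0], "delta_rot": [0, 0, 0]},
  {"xyz": [0, 0, 0], "delta_rot": [0, 0, 0]},
])

```text
time: 17.28
position: [0.6303, -0.1787, 0.1702]
orientation: [180.0, -0.0, -6.4]
wrist_force: [-1.9, -8.4, 3.9]
gripper_width: 0.0004
finger_force: 4.3
```

Call:
servo_tool([
  {"xyz": [0, -0.01, 0], "delta_rot": [0, 0, 0]},
  {"xyz": [0, 0, 0], "delta_rot": [0, 0, 0]},
  {"xyz": [0, 0, 0], "delta_rot": [0, 0, 0]},
])

```text
time: 17.53
position: [0.6304, -0.178, 0.1703]
orientation: [179.9, -0.0, -6.4]
wrist_force: [-3.3, -15.0, 2.8]
gripper_width: 0.0007
finger_force: 7.9
```

Call:
servo_tool([
  {"xyz": [0, 0, 0], "delta_rot": [0, 0, 0]},
  {"xyz": [0, 0, 0], "delta_rot": [0, 0, 0]},
  {"xyz": [0, 0, 0], "delta_rot": [0, 0, 0]},
  {"xyz": [0, 0, 0], "delta_rot": [0, 0, 0]},
  {"xyz": [0, 0, 0], "delta_rot": [0, 0, 0]},
  {"xyz": [0, 0, 0], "delta_rot": [0, 0, 0]},
  {"xyz": [0, 0, 0], "delta_rot": [0, 0, 0]},
  {"xyz": [0, 0, 0], "delta_rot": [0, 0, 0]},
])

```text
time: 18.2
position: [0.6304, -0.178, 0.1703]
orientation: [179.9, -0.0, -6.4]
wrist_force: [-3.0, -14.8, 3.4]
gripper_width: 0.0003
finger_force: 7.8
```

Run:
```python
from h import *
s=camera('side'); a=np.radians(-6.3); t=np.array([.6345,-.1495])
st=lambda x,y,z:[t[0]+np.cos(a)*x-np.sin(a)*y,t[1]+np.sin(a)*x+np.cos(a)*y,z]
# pad vs block in the side view: dark blob around the socket (foot stands on it)
g=proj(s,st(.017,.115,.02)); x,y=g.astype(int); q=cv2.resize(s['img'][y-12:y+12,x-14:x+14],None,fx=4,fy=4,interpolation=cv2.INTER_CUBIC).max(2)
n,l,S,ce=cv2.connectedComponentsWithStats((q<75).astype(np.uint8))
for i in range(1,n):
    if S[i,4]>150: print('dark',(ce[i]+.5)/4-.5+[x-14,y-12],S[i,2:4]/4,'pred',g)
# hub silhouette columns/rows: post+hub light-grey in side view, expected hub centre upright vs 0.07 rad off
for L in (0,.07,-.07): print('hub px at lean',L,proj(s,st(0,-.167*np.sin(L),.03+.167*np.cos(L))),'foot',proj(s,st(.017,.115,.035)))
im=s['img'].astype(int); c=proj(s,st(0,0,.197)).astype(int)
print('foot col brightness',im[int(proj(s,st(.017,.115,.035))[1])-14:int(g[1])+8,int(proj(s,st(.017,.115,.035))[0])].max(1).tolist())
o=get_obs(); print(o['time'],o['position'],o['wrist_force'],o['finger_force'])
```

```text
dark [283.53    225.48875] [4.75 5.25] pred [278.53922458 236.49053312]
dark [278.42302358 238.23110264] [13.25 11.  ] pred [278.53922458 236.49053312]
hub px at lean 0 [290.5931146  164.33541874] foot [278.1380481  232.99384015]
hub px at lean 0.07 [291.64282254 161.84863782] foot [278.1380481  232.99384015]
hub px at lean -0.07 [289.54727681 167.0884442 ] foot [278.1380481  232.99384015]
foot col brightness [143, 133, 136, 143, 140, 152, 166, 170, 171, 176, 179, 180, 176, 174, 185, 182, 166, 148, 109, 42, 32, 41, 39, 30, 36, 92]
18.25 [ 0.63039527 -0.17806341  0.1703055 ] [ -3.25853452 -14.2025383    3.49902824] 7.760910093784332
```

The forces hold steady at about 15 N. The foot meets the pad with the post within about 0.02 rad of upright, and the pad is still in the socket, so I hand in.

```bash
python3 -c "
from cell import sign_off
print(sign_off())"
```

```text
the job is handed in; nothing more can be done
None
```

I seated the 36 mm pad in the socket, snapped the kickstand down and handed in with the fingers holding the post upright at about 15 N, its foot on the pad; no verdict came back.

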